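# Lay the specimen block down for tracing

## Robot

A 6-joint arm with a two-finger parallel gripper is mounted at the origin on the work surface. World frame = base frame: x ahead of the robot, y to its left, z up, the work surface at z = 0. Lengths are in m, angles in rad, forces in N, time in s.
With the tool pointing down it reaches from about 0.35 to 0.85 m from the base axis. Payload 8.1 kg.
Tool frame: the origin (TCP) lies midway between the tips of the shut fingers; the grasp point (between the pads) lies 19 mm behind it; z points along the fingers, y is the direction in which the jaws open and shut (so a half turn about z gives the same grasp; the last joint's range is limited). The gripper opens to 93 mm and grips with 3 to 60 N. Pads are 15 mm wide; open, the fingers measure 128 mm over their backs; the gripper's body (75 mm by 188 mm) begins 65 mm behind the grasp point.
Start: joints at [1.152, 0.13, 1.488, -0, 1.523, -0.085], TCP at [0.197, 0.567, 0.219] pointing down, gripper open.
Joint ranges: [-2.96, 2.96], [-0.89, 2.26], [0.02, 2.5], [-1.34, 4.48], [0, 2.73], [-2.66, 2.66]. Speed limits (rad/s): [2.39, 2.39, 2.79, 3.14, 3.14, 3.14].

## Interface

Orientations are given as a rotation vector (axis times angle).
In Python, from plant import robot gives the robot as it stands. The module is installed in compiled form; this text tells all that it offers.
- The arm moves only by the shell command python3 -m pendant 'ROWS' [FORCE]. ROWS is JSON, a list of rows, each an object with "translation": the shift along the tool's x, y, z in mm, a list of three; "twist": the turn, a rotation vector about the tool's x, y, z in rad, a list of three; "grip": the opening, from -1 (shut) to 1 (fully open). A call has exactly 10 rows; each row shifts and turns the pose as measured when the row begins, along the tool's axes as they then stand; what a row does not reach is not made up. A row lasts 1/10 s, in which the tool goes at most 50 mm and 8.59 degrees, less where a joint would pass 70% of its speed; a pose out of reach is approached as far as the arm can. A call is refused whole if a number of a shift passes 50 or a number of a turn 0.15, either way. A call with a gripper value outside its range is refused whole. The fingers move at their own pace and stop on an object; FORCE is the grip in N (left out, the last holds). Time passes only in rows, so rows that do not move let the fingers close, or fill a call up. It gives the time, the measured TCP pose, the force and the opening at its end, in the units of the state.
- robot.read_state(): the state, without advancing time (a new reading comes with each control period).
- robot.read_camera(name): name is "scene" or "top" or "wrist"; returns (picture, depth): 384x512x3 uint8, red, green, blue; 384x512 float32, m along the optical axis (not along the pixel's ray), 0 where there is no reading.
- robot.camera_info(name): a dict with "vertical_fov" (degrees; the focal length in pixels is half the picture's height over the tangent of half this angle, whatever the lens; pixels are square), "cx", "cy" (the principal point, pixels), "D" ([k1, k2, p1, p2, k3] as OpenCV has them; the pictures are not rectified), "cam_to_world" (4x4, takes a point from camera to world coordinates). Camera axes: x right, y up, looking along -z (the intrinsics and any distortion apply to the point x, -y, -z); pixel columns grow to the right and rows downward; lengths in m; the calibration is good to about 2 mm. A picture is of the moment at which its call begins: read the wrist's pose just before it. camera_info takes no time and is no camera call; for the wrist camera it gives the pose at the moment of the call.
- robot.close_job(): hands the job in, once; it reports no verdict.
The state is a dict: "t": time; "q": joint angles; "dq": joint speeds; "joint_torque": joint torques, N m; "tool_pos": TCP position; "orientation": TCP orientation; "force": force on the tool from outside, world axes, zero at the start; "wrist_torque": the same for the moment, N m; "opening": finger opening in m.
Only numpy, scipy, OpenCV 4.12 (cv2) and the standard library are available. Lean on these libraries where they do the work, as an engineer would, in place of code of your own. Each camera call takes 0.05 s, during which the arm holds its last target. There are 200 camera calls.

## Task

Lift the orange guard bar straight up and level out of its two U brackets and lay it, all of it, on the green mat. Then, without picking the block up, tip the tall aluminium block over onto the red-brown rubber bed by pushing its blue face near the top while its foot butts the bed's edge, so that it ends lying flat on the bed, squarely between the brackets, blue face up. Leave the other things on the bench alone.

Things in the scene. Friction and masses are not known exactly. Their poses are not given: they have to be found in the camera images.
- bed: fixed lay-down bed: flat plate faced with red-brown rubber, 180 (x) x 200 mm (y), 10 mm thick, made for the block to fall onto. Origin on the bench (z = 0) under the middle of its stop edge (10 mm high), where the block stands; x runs from that edge along the bed, away from the block, z up; the plate spans x 0 to 180, y -100 to 100 mm.
- slot_a (a point): middle of the slot floor of the U bracket at the bed's x = 90, y = +85 mm, 131 mm above the bench. Upright aluminium post fixed on the bed, 44 mm in x, 16 mm in y, with yellow cheeks; its open-topped slot is 24 mm wide in x, mouth 161 mm above the bench.
- slot_b (a point): the same for the like bracket at the bed's x = 90, y = -85 mm
- bar_center (a point): centre of the guard bar, a loose orange square bar 18 x 18 mm, 220 mm long, with black ends, about 0.16 kg. Its own y axis runs along its length, z up. It starts level across the two brackets, along the bed's y, centre 140 mm above the bench. It stands in the way of the block's fall.
- bar_end_a (a point): middle of the bar's end face at its +y end (110 mm from the centre)
- bar_end_b (a point): middle of the bar's end face at its -y end (110 mm from the centre)
- block_center (a point): centre of the loose aluminium block, 50 (its x) x 80 (its y) x 170 mm (its z), about 0.65 kg. It starts upright on the bench, centre 85 mm up, x axis towards the bed (within 2 degrees of the bed's x), front face 1 to 4 mm from the stop edge. Its -x face, away from the bed, is blue. Lying as wanted, its z is along the bed's x and its x points down.
- block_push (a point): point on the block's blue face, on its middle line, 150 mm above its foot. Pushed here along the bed's x, the block tips about the stop edge, passes its balance point when leaning about 20 degrees (this point pushed some 50 mm) and falls onto the bed by itself.
- mat_green: fixed green mat on the bench, 280 mm (its x) x 130 mm (its y), 4 mm thick; origin at the centre of its underside (z = 0). It lies to the left or the right of the bed.
- rack: fixed grey divided tray of gauges, 200 x 110 mm, 35 mm high, on the other side of the bed from the mat; origin at the centre of its underside
- ring_gauge: steel ring gauge, 64 mm across, 28 mm high, loose bystander; origin at the centre of its underside
- vblock: steel V-block, 60 x 50 x 40 mm, loose bystander; origin at the centre of its underside
- hub: turned steel hub, 110 mm across, 50 mm high, loose bystander; origin at the centre of its underside
- cleaner: white bottle, 64 mm across, 180 mm high, loose bystander; origin at the centre of its underside
- gauge_case: wooden gauge case, 110 x 170 x 30 mm, loose bystander; origin at the centre of its underside
Things that resemble listed ones, but are neither listed nor needed, are in the scene too. What is shaped like the part that bears block_center but pink, purple or turquoise is not meant.

How it is judged:
On the way, in this order (a step that is already met when the one before it is completed fails the run):
1. the bar is lifted with both its ends clear above the brackets (height (world z) of each of bar_end_a, bar_end_b above 0.172 m), for 0.1 s.
2. the bar lies whole on the green mat, let go, with the block still standing (x of bar_end_a in the frame of mat_green between -0.14 and 0.14 m and y of bar_end_a in the frame of mat_green between -0.065 and 0.065 m and height (world z) of bar_end_a between 0.005 and 0.022 m and x of bar_end_b in the frame of mat_green between -0.14 and 0.14 m and y of bar_end_b in the frame of mat_green between -0.065 and 0.065 m and height (world z) of bar_end_b between 0.005 and 0.022 m and contact force between bar and the fingers below 0.1 N and angle between block_center's own z axis and vertical below 0.15 rad), for 0.2 s.
At the end, for the whole second after the job is handed in: The bar lies at rest with both ends within the green mat. The block lies at rest flat on the bed (within 0.1 rad), blue face up, its length along the bed's x within 0.25 rad, its centre 30 to 115 mm from the stop edge and within 35 mm of the bed's middle line (x of bar_end_a in the frame of mat_green between -0.14 and 0.14 m and y of bar_end_a in the frame of mat_green between -0.065 and 0.065 m and height (world z) of bar_end_a between 0.005 and 0.022 m and x of bar_end_b in the frame of mat_green between -0.14 and 0.14 m and y of bar_end_b in the frame of mat_green between -0.065 and 0.065 m and height (world z) of bar_end_b between 0.005 and 0.022 m and angle between block_center's own x axis and vertical above 3.0416 rad and height (world z) of block_center between 0.025 and 0.045 m and x of block_center in the frame of bed between 0.03 and 0.115 m and y of block_center in the frame of bed between -0.035 and 0.035 m and angle between the z axis of block_center and the x axis of bed, either way round below 0.25 rad and linear speed of each of block, bar below 0.02 m/s); the robot touches nothing.
It fails at once if the bar is tilted more than about 23 degrees from level (angle between bar_center's own y axis and vertical below 1.17 rad or angle between bar_center's own y axis and vertical above 1.97 rad).
It fails at once if the bar is dropped or flung (moves faster than 1.2 m/s) (linear speed of bar above 1.2 m/s).
It fails at once if the block is picked up (its centre more than 125 mm above the bench) (height (world z) of block_center above 0.125 m).
It fails at once if a bystander is moved by more than 25 mm (distance of any of ring_gauge, vblock, hub, cleaner, gauge_case from where it was at the start of the episode above 0.025 m).
It also fails if it takes over 58 s, if anything falls off the work surface, if the arm or the gripper's body presses on something with over 40 N, if the wrist force passes 120 N, or if a joint passes its speed limit or range.

## Working session

There is one attempt and no reset: what is moved stays moved. The work goes in short steps, Python scripts to look and compute and a shell command to move; the robot and the scene stay as the last step left them, time stands still between calls to the robot, and variables do not carry over. Pictures are saved under pics/ and viewed, about 8 in all and at most 12, crops included, and the job is handed in when it is done.

```bash
mkdir -p pics; cat > h.py <<'E'
import numpy as np, cv2
from plant import robot
def snap(n,name):
    im,d=robot.read_camera(n); info=robot.camera_info(n)
    np.savez('pics/'+name+'.npz',im=im,d=d,T=info['cam_to_world'],fov=info['vertical_fov'],c=[info['cx'],info['cy']],D=info['D'])
    cv2.imwrite('pics/'+name+'.png',im[:,:,::-1]); return load(name)
def load(name):
    return dict(np.load('pics/'+name+'.npz'))
def K(s):
    f=192/np.tan(np.radians(s['fov'])/2); return np.array([[f,0,s['c'][0]],[0,f,s['c'][1]],[0,0,1.]])
def rays(s,px):
    u=cv2.undistortPoints(np.array(px,float).reshape(-1,1,2),K(s),s['D']).reshape(-1,2)
    return np.c_[u[:,0],-u[:,1],-np.ones(len(u))]
def onplane(s,px,z):
    r=rays(s,px)@s['T'][:3,:3].T; o=s['T'][:3,3]
    return o+r*((z-o[2])/r[:,2])[:,None]
def bydepth(s,px):
    px=np.array(px,int).reshape(-1,2); d=s['d'][px[:,1],px[:,0]]
    return (rays(s,px)*d[:,None])@s['T'][:3,:3].T+s['T'][:3,3]
E
python3 - <<'E'
from h import *
a=snap('scene','s0');b=snap('top','t0')
for s in(a,b):print(s['T'].round(3),s['fov'],s['c'],s['D'])
st=robot.read_state();print(st)
cv2.imwrite('pics/b0.png',cv2.resize(np.vstack([a['im'],b['im']])[:,:,::-1],None,fx=.78,fy=.78,interpolation=cv2.INTER_AREA))
E
```

```text
[[-0.369 -0.662  0.652  1.222]
 [ 0.929 -0.257  0.265  0.301]
 [-0.007  0.704  0.71   0.87 ]
 [ 0.     0.     0.     1.   ]] 52.23292996626658 [255.70127799 188.15180231] [0.01294718 0.         0.         0.         0.        ]
[[-0.021  0.993 -0.12   0.385]
 [-1.    -0.019  0.023  0.03 ]
 [ 0.021  0.12   0.993  1.185]
 [ 0.     0.     0.     1.   ]] 50.31823162652923 [255.11117524 183.6297117 ] [-0.01833879  0.          0.          0.          0.        ]
{'t': 0.1, 'q': array([ 1.15159935e+00,  1.31075980e-01,  1.48912514e+00,  2.12548454e-05,
        1.52301029e+00, -8.54162191e-02]), 'dq': array([ 0.00172853,  0.00024961, -0.0021266 ,  0.00012012, -0.00021667,
        0.00012083]), 'joint_torque': array([ 6.62643470e-04, -5.61333597e+01, -4.93097770e+01,  7.69787841e-02,
        2.88713083e-02, -8.90644742e-05]), 'tool_pos': array([0.1963485 , 0.5664387 , 0.21772296]), 'orientation': array([-5.21802024e-01, -3.09752369e+00,  2.45357451e-03]), 'force': array([0.14123455, 0.60031555, 0.69720256]), 'wrist_torque': array([ 0.00767672,  0.03273833, -0.01797184]), 'opening': 0.0932639694031914}
```

View pics/b0.png

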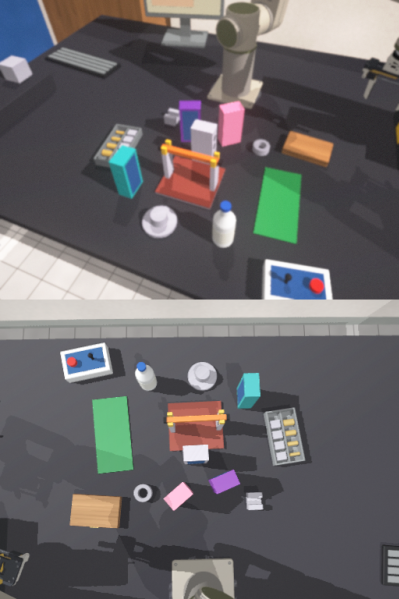

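The pictures show (composite px, top view) the aluminium block at (196,454) with its blue face toward the robot. The orange bar is at (195,418), the bed at (197,425) and the green mat at (113,434).

Things that could be mistaken for the block: pink (178,496), purple (224,481) and turquoise (248,390). By its description the block is the grey one butting the bed.

```bash
python3 - <<'E'
from h import *
s=load('t0')
hsv=cv2.cvtColor(s['im'],cv2.COLOR_RGB2HSV)
def m(lo,hi,roi=None):
    k=cv2.inRange(hsv,np.array(lo),np.array(hi))
    if roi: z=np.zeros_like(k);x0,y0,x1,y1=roi;z[y0:y1,x0:x1]=k[y0:y1,x0:x1];k=z
    return k
def big(k):
    c=max(cv2.findContours(k,0,2)[0],key=cv2.contourArea);return c
def rect(name,k,z):
    c=big(k);w=onplane(s,c.reshape(-1,2),z)[:,:2]
    r=cv2.minAreaRect((w*1000).astype(np.float32));print(name,len(c),r, cv2.boxPoints(r).round().tolist())
R=(205,115,300,220)
rect('green',m((45,80,60),(80,255,255)),.004)
rect('bed',m((0,90,40),(9,255,200),R),.010)
rect('bar',m((10,150,150),(20,255,255),R),.149)
# block top by depth
ys,xs=np.mgrid[170:230,215:285];px=np.c_[xs.ravel(),ys.ravel()]
P=bydepth(s,px);k=(abs(P[:,2]-.17)<.008);r=cv2.minAreaRect((P[k][:,:2]*1000).astype(np.float32));print('block',k.sum(),np.median(P[k][:,2]),r,cv2.boxPoints(r).round().tolist())
c=s['im'][110:230,200:310];a=load('s0')['im'][110:270,180:300]
cv2.imwrite('pics/c0.png',np.hstack([cv2.resize(c,(440,480)),cv2.resize(a,(360,480))])[:,:,::-1])
E
```

```text
green 54 ((566.1212158203125, 325.1913146972656), (281.1002197265625, 131.24546813964844), 5.401614665985107) [[420.0, 377.0], [432.0, 247.0], [712.0, 273.0], [700.0, 404.0]]
bed 45 ((555.1964111328125, 13.244026184082031), (105.3799057006836, 201.16236877441406), 1.8455085754394531) [[499.0, 112.0], [506.0, -89.0], [611.0, -86.0], [605.0, 115.0]]
bar 142 ((591.5426025390625, 12.09210205078125), (21.161582946777344, 196.02699279785156), 1.7373281717300415) [[578.0, 110.0], [584.0, -86.0], [605.0, -86.0], [599.0, 110.0]]
block 680 0.16909839099662216 ((443.784912109375, 3.2626190185546875), (145.8433074951172, 89.77008819580078), 23.573368072509766) [[359.0, 15.0], [395.0, -67.0], [529.0, -9.0], [493.0, 74.0]]
```

View pics/c0.png

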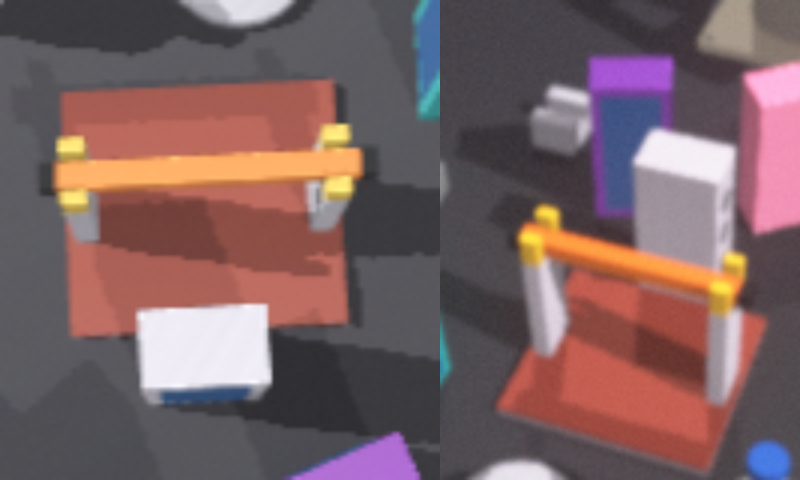

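```bash
cat >> h.py <<'E'
from scipy.spatial.transform import Rotation as R
def to(x,y,z,yaw):
    "remaining shift in tool axes (mm) and turn; yaw = world angle (deg) of tool y, tool down"
    st=robot.read_state();M=R.from_rotvec(st['orientation']).as_matrix()
    a=np.radians(yaw);ty=np.array([np.cos(a),np.sin(a),0]);tz=np.array([0,0,-1.]);G=np.c_[np.cross(ty,tz),ty,tz]
    print('t',st['t'],'pos',st['tool_pos'].round(4),'F',st['force'].round(1),'op',round(st['opening'],4),'q',st['q'].round(2))
    print('shift now-axes',(M.T@(np.array([x,y,z])-st['tool_pos'])*1000).round(1),'goal-axes',(G.T@(np.array([x,y,z])-st['tool_pos'])*1000).round(1),'twist',R.from_matrix(M.T@G).as_rotvec().round(3))
E
python3 - <<'E'
from h import *
s=load('t0')
b=onplane(s,[(234,187.5),(267,186),(267.8,206.2),(235.8,207.5)],.17)[:,:2]*1000;print(b.round(),b.mean(0).round(1))
for n,p,z in [('bottle',(186,97),.18),('pink',(228,251),.17),('purple',(287,233),.17),('ring',(183,247),.028)]:print(n,onplane(s,[p],z).round(3))
E
python3 -m pendant '[{"translation":[0,0,-25],"twist":[0,0,0.15],"grip":1},{"translation":[0,0,-25],"twist":[0,0,0.15],"grip":1},{"translation":[0,0,0],"twist":[0,0,0.15],"grip":1},{"translation":[0,0,0],"twist":[0,0,0.15],"grip":1},{"translation":[0,0,0],"twist":[0,0,0.15],"grip":1},{"translation":[0,0,0],"twist":[0,0,0.15],"grip":1},{"translation":[0,0,0],"twist":[0,0,0.15],"grip":1},{"translation":[0,0,0],"twist":[0,0,0.15],"grip":1},{"translation":[0,0,0],"twist":[0,0,0],"grip":1},{"translation":[0,0,0],"twist":[0,0,0],"grip":1}]' 30
python3 -c "
from h import *
to(.591,.012,.26,1.8)"
```

```text
[[499.  59.]
 [501. -23.]
 [450. -24.]
 [449.  55.]] [474.5  16.7]
bottle [[0.731 0.177 0.18 ]]
pink [[0.342 0.076 0.17 ]]
purple [[ 0.383 -0.07   0.17 ]]
ring [[0.35  0.208 0.028]]
t: 1.1
tool_pos: [0.1951, 0.5637, 0.2635]
orientation: [2.182, 2.254, -0.019]
force: [-0.5, 0.7, 0.3]
opening: 0.0937
t 1.1 pos [0.1951 0.5637 0.2635] F [-0.5  0.7  0.3] op 0.0937 q [ 1.15  0.12  1.42 -0.    1.62  1.12]
shift now-axes [-564.2  377.7    7.9] goal-axes [-563.9  378.3    3.5] twist [-0.006  0.011  0.001]
```

```bash

python3 -m pendant '[{"translation":[-44,29,0],"twist":[0,0,0],"grip":1},{"translation":[-44,29,0],"twist":[0,0,0],"grip":1},{"translation":[-44,29,0],"twist":[0,0,0],"grip":1},{"translation":[-44,29,0],"twist":[0,0,0],"grip":1},{"translation":[-44,29,0],"twist":[0,0,0],"grip":1},{"translation":[-44,29,0],"twist":[0,0,0],"grip":1},{"translation":[-44,29,0],"twist":[0,0,0],"grip":1},{"translation":[-44,29,0],"twist":[0,0,0],"grip":1},{"translation":[-44,29,0],"twist":[0,0,0],"grip":1},{"translation":[-44,29,0],"twist":[0,0,0],"grip":1}]'
python3 -c "
from h import *
to(.591,.012,.26,1.8)"
```

```text
t: 2.1
tool_pos: [0.492, 0.1595, 0.2642]
orientation: [2.119, 2.314, -0.021]
force: [0.0, -0.2, 0.4]
opening: 0.0932
t 2.1 pos [0.492  0.1595 0.2642] F [ 0.  -0.2  0.4] op 0.0932 q [ 0.22 -0.1   1.64 -0.01  1.61  0.13]
shift now-axes [-155.6   85.6    5.4] goal-axes [-150.5   94.3    4.2] twist [-0.007  0.012  0.057]
```

```bash

python3 -m pendant '[{"translation":[-40,22,0],"twist":[0,0,0.03],"grip":1},{"translation":[-40,24,0],"twist":[0,0,0.03],"grip":1},{"translation":[-40,24,0],"twist":[0,0,0],"grip":1},{"translation":[-30,20,2],"twist":[0,0,0],"grip":1},{"translation":[-4,3,2],"twist":[0,0.01,0],"grip":1},{"translation":[0,0,0],"twist":[0,0,0],"grip":1},{"translation":[0,0,0],"twist":[0,0,0],"grip":1},{"translation":[0,0,0],"twist":[0,0,0],"grip":1},{"translation":[0,0,0],"twist":[0,0,0],"grip":1},{"translation":[0,0,0],"twist":[0,0,0],"grip":1}]'
python3 - <<'E'
from h import *
to(.591,.012,.26,1.8)
s=snap('wrist','w0');print(s['T'].round(3),s['fov'])
hsv=cv2.cvtColor(s['im'],cv2.COLOR_RGB2HSV)
k=cv2.inRange(hsv,np.array((10,150,130)),np.array((21,255,255)))
c=max(cv2.findContours(k,0,2)[0],key=cv2.contourArea)
w=onplane(s,c.reshape(-1,2),.149)[:,:2]*1000
r=cv2.minAreaRect(w.astype(np.float32));print(r,cv2.boxPoints(r).round().tolist())
E
```

```text
t: 3.1
tool_pos: [0.5969, 0.0019, 0.2602]
orientation: [-2.162, -2.274, 0.01]
force: [0.5, -0.2, 0.4]
opening: 0.093
t 3.1 pos [0.5969 0.0019 0.2602] F [ 0.5 -0.2  0.4] op 0.093 q [-0.08  0.12  1.43 -0.    1.6  -0.13]
shift now-axes [10.4 -5.4  0.3] goal-axes [10.3 -5.6  0.2] twist [-0.008  0.001  0.019]
[[ 0.999 -0.05  -0.008  0.594]
 [ 0.05   0.955  0.292  0.082]
 [-0.007 -0.292  0.956  0.424]
 [ 0.     0.     0.     1.   ]] 67.1633389876853
((594.5848999023438, 11.9715576171875), (18.56427764892578, 195.17520141601562), 1.8640111684799194) [[582.0, 109.0], [588.0, -86.0], [607.0, -85.0], [601.0, 110.0]]
```

View pics/w0.png

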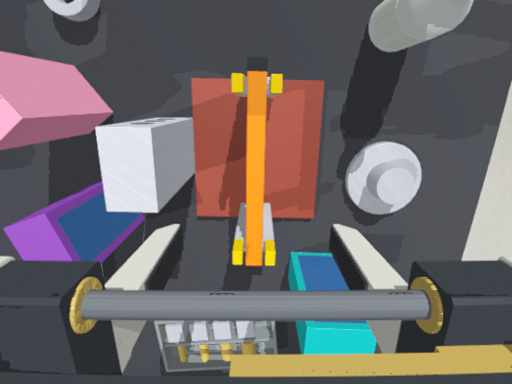

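The wrist view shows the bar centred near (257,165) over the bed. The grey block is at (150,165), the decoys stand clear, and nothing blocks the fingers.

```bash

python3 -m pendant '[{"translation":[8,-3,10],"twist":[0,0,0.02],"grip":1},{"translation":[2,0,25],"twist":[0,0,0],"grip":1},{"translation":[0,0,25],"twist":[0,0,0],"grip":1},{"translation":[0,0,25],"twist":[0,0,0],"grip":1},{"translation":[0,0,25],"twist":[0,0,0],"grip":1},{"translation":[0,0,10],"twist":[0,0,0],"grip":1},{"translation":[0,0,4],"twist":[0,0,0],"grip":1},{"translation":[0,0,2],"twist":[0,0,0],"grip":1},{"translation":[0,0,0],"twist":[0,0,0],"grip":1},{"translation":[0,0,0],"twist":[0,0,0],"grip":1}]'
python3 -c "
from h import *
to(.594,.012,.134,1.85)"
```

```text
t: 4.15
tool_pos: [0.5953, 0.016, 0.1372]
orientation: [2.178, 2.259, 0.001]
force: [0.4, 0.3, -0.1]
opening: 0.0934
t 4.15 pos [0.5953 0.016  0.1372] F [ 0.4  0.3 -0.1] op 0.0934 q [-0.06  0.17  1.6  -0.    1.37 -0.09]
shift now-axes [-3.9 -1.5  3.2] goal-axes [-3.9 -1.4  3.2] twist [0.003 0.002 0.004]
```

```bash

python3 -m pendant '[{"translation":[-4,-1,3],"twist":[0,0,0],"grip":1},{"translation":[0,0,0],"twist":[0,0,0],"grip":1},{"translation":[0,0,0],"twist":[0,0,0],"grip":-1},{"translation":[0,0,0],"twist":[0,0,0],"grip":-1},{"translation":[0,0,0],"twist":[0,0,0],"grip":-1},{"translation":[0,0,0],"twist":[0,0,0],"grip":-1},{"translation":[0,0,0],"twist":[0,0,0],"grip":-1},{"translation":[0,0,0],"twist":[0,0,0],"grip":-1},{"translation":[0,0,0],"twist":[0,0,0],"grip":-1},{"translation":[0,0,0],"twist":[0,0,0],"grip":-1}]' 40
python3 -c "
from h import *
to(.594,.012,.26,1.85)"
```

```text
t: 5.15
tool_pos: [0.5961, 0.0113, 0.1369]
orientation: [2.176, 2.256, 0.006]
force: [-0.1, -0.4, -0.3]
opening: 0.0338
t 5.15 pos [0.5961 0.0113 0.1369] F [-0.1 -0.4 -0.3] op 0.0338 q [-0.07  0.16  1.6  -0.    1.37 -0.1 ]
shift now-axes [   0.5   -1.1 -123.1] goal-axes [   0.8   -2.1 -123.1] twist [0.008 0.003 0.004]
```

```bash

python3 -m pendant '[{"translation":[0,0,0],"twist":[0,0,0],"grip":-1},{"translation":[0,0,0],"twist":[0,0,0],"grip":-1},{"translation":[0,0,0],"twist":[0,0,0],"grip":-1},{"translation":[0,0,0],"twist":[0,0,0],"grip":-1},{"translation":[0,0,0],"twist":[0,0,0],"grip":-1},{"translation":[0,0,0],"twist":[0,0,0],"grip":-1},{"translation":[0,0,-3],"twist":[0,0,0],"grip":-1},{"translation":[0,0,-5],"twist":[0,0,0],"grip":-1},{"translation":[0,0,-8],"twist":[0,0,0],"grip":-1},{"translation":[0,0,-10],"twist":[0,0,0],"grip":-1}]' 40
python3 -c "
from h import *
to(.594,.012,.26,1.85)"
```

```text
t: 6.15
tool_pos: [0.5942, 0.0115, 0.1622]
orientation: [2.178, 2.259, 0.001]
force: [-0.6, -0.2, -0.5]
opening: 0.0175
t 6.15 pos [0.5942 0.0115 0.1622] F [-0.6 -0.2 -0.5] op 0.0175 q [-0.07  0.14  1.58 -0.    1.42 -0.1 ]
shift now-axes [  0.3   0.2 -97.8] goal-axes [  0.5  -0.2 -97.8] twist [0.003 0.002 0.004]
```

```bash

python3 -m pendant '[{"translation":[0,0,-12],"twist":[0,0,0],"grip":-1},{"translation":[0,0,-15],"twist":[0,0,0],"grip":-1},{"translation":[0,0,-15],"twist":[0,0,0],"grip":-1},{"translation":[0,0,-15],"twist":[0,0,0],"grip":-1},{"translation":[0,0,-15],"twist":[0,0,0],"grip":-1},{"translation":[0,0,-15],"twist":[0,0,0],"grip":-1},{"translation":[0,0,-12],"twist":[0,0,0],"grip":-1},{"translation":[0,0,0],"twist":[0,0,0],"grip":-1},{"translation":[0,0,0],"twist":[0,0,0],"grip":-1},{"translation":[0,0,0],"twist":[0,0,0],"grip":-1}]'
python3 -c "
from h import *
to(.566,.325,.26,95.3)
s=snap('wrist','w1')
hsv=cv2.cvtColor(s['im'],cv2.COLOR_RGB2HSV)
k=cv2.inRange(hsv,np.array((10,150,130)),np.array((21,255,255)))
c=max(cv2.findContours(k,0,2)[0],key=cv2.contourArea);p=c.reshape(-1,2)
w=onplane(s,p,.266)[:,:2]*1000;print(cv2.minAreaRect(w.astype(np.float32)))
"
```

```text
t: 7.15
tool_pos: [0.5956, 0.0116, 0.2755]
orientation: [2.174, 2.254, 0.009]
force: [0.4, 0.3, -1.5]
opening: 0.018
t 7.15 pos [0.5956 0.0116 0.2755] F [ 0.4  0.3 -1.5] op 0.018 q [-0.07  0.09  1.43 -0.    1.61 -0.1 ]
shift now-axes [314.3 -18.3  14.3] goal-axes [  0.5 314.8  15.5] twist [ 0.006  0.011 -1.627]
((592.97265625, 39.24381637573242), (26.92186164855957, 145.58053588867188), 2.117161512374878)
```

View pics/w1.png

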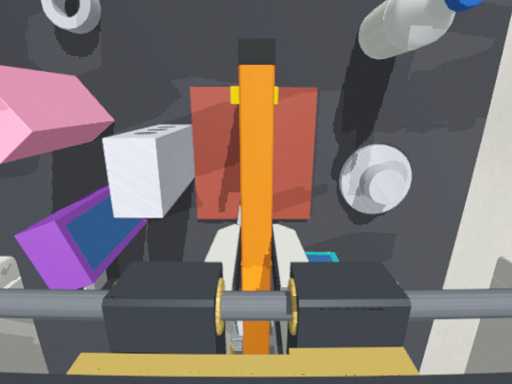

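The bar is gripped at mid-length, clear of both brackets, and the block is undisturbed. Next I move it toward the mat.

```bash

python3 -m pendant '[{"translation":[15,0,0],"twist":[0,0,0],"grip":-1},{"translation":[30,-2,0],"twist":[0,0,0],"grip":-1},{"translation":[35,-2,0],"twist":[0,0,0],"grip":-1},{"translation":[35,-2,0],"twist":[0,0,0],"grip":-1},{"translation":[35,-2,0],"twist":[0,0,0],"grip":-1},{"translation":[35,-2,0],"twist":[0,0,0],"grip":-1},{"translation":[35,-2,0],"twist":[0,0,0],"grip":-1},{"translation":[35,-2,0],"twist":[0,0,0],"grip":-1},{"translation":[35,-2,0],"twist":[0,0,0],"grip":-1},{"translation":[25,-2,0],"twist":[0,0,0],"grip":-1}]'
python3 -m pendant '[{"translation":[0,0,0],"twist":[0,0,-0.15],"grip":-1},{"translation":[0,0,0],"twist":[0,0,-0.15],"grip":-1},{"translation":[0,0,0],"twist":[0,0,-0.15],"grip":-1},{"translation":[0,0,0],"twist":[0,0,-0.15],"grip":-1},{"translation":[0,0,0],"twist":[0,0,-0.15],"grip":-1},{"translation":[0,0,0],"twist":[0,0,-0.15],"grip":-1},{"translation":[0,0,0],"twist":[0,0,-0.15],"grip":-1},{"translation":[0,0,0],"twist":[0,0,-0.15],"grip":-1},{"translation":[0,0,0],"twist":[0,0,-0.15],"grip":-1},{"translation":[0,0,0],"twist":[0,0,-0.15],"grip":-1}]'
python3 -c "
from h import *
to(.566,.325,.15,95.3)"
```

```text
t: 8.2
tool_pos: [0.559, 0.3414, 0.264]
orientation: [-2.186, -2.256, 0.009]
force: [-0.3, 0.2, -1.2]
opening: 0.0174
t: 9.2
tool_pos: [0.5464, 0.3556, 0.2518]
orientation: [-0.054, -3.12, 0.014]
force: [-1.2, -0.1, -1.2]
opening: 0.0171
t 9.2 pos [0.5464 0.3556 0.2518] F [-1.2 -0.1 -1.2] op 0.0171 q [ 0.5   0.28  1.25  0.    1.63 -1.04]
shift now-axes [-22.8 -28.9 101.7] goal-axes [-16.7 -32.3 101.8] twist [-0.008 -0.022 -0.127]
```

```bash

python3 -m pendant '[{"translation":[-6,-8,0],"twist":[0,-0.01,-0.1],"grip":-1},{"translation":[-6,-10,15],"twist":[0,-0.01,-0.03],"grip":-1},{"translation":[-4,-10,20],"twist":[0,0,0],"grip":-1},{"translation":[0,-4,20],"twist":[0,0,0],"grip":-1},{"translation":[0,0,20],"twist":[0,0,0],"grip":-1},{"translation":[0,0,20],"twist":[0,0,0],"grip":-1},{"translation":[0,0,8],"twist":[0,0,0],"grip":-1},{"translation":[0,0,0],"twist":[0,0,0],"grip":-1},{"translation":[0,0,0],"twist":[0,0,0],"grip":-1},{"translation":[0,0,0],"twist":[0,0,0],"grip":-1}]'
python3 - <<'E'
from h import *
to(.566,.325,.011,95.3)
s=snap('wrist','w2')
hsv=cv2.cvtColor(s['im'],cv2.COLOR_RGB2HSV)
k=cv2.inRange(hsv,np.array((45,80,40)),np.array((80,255,255)))
c=np.vstack([c for c in cv2.findContours(k,0,2)[0] if cv2.contourArea(c)>300]).reshape(-1,2)
print(cv2.minAreaRect((onplane(s,c,.004)[:,:2]*1000).astype(np.float32)))
E
```

```text
t: 10.2
tool_pos: [0.5567, 0.3297, 0.14]
orientation: [0.175, -3.126, 0.013]
force: [-0.7, -0.2, -1.8]
opening: 0.0178
t 10.2 pos [0.5567 0.3297 0.14  ] F [-0.7 -0.2 -1.8] op 0.0178 q [ 0.46  0.31  1.42 -0.    1.42 -1.22]
shift now-axes [-10.2  -4.7 128.9] goal-axes [ -8.9  -5.5 129. ] twist [-0.008 -0.011  0.02 ]
((541.46923828125, 322.1015625), (225.7578125, 130.39794921875), 5.4417829513549805)
```

View pics/w2.png

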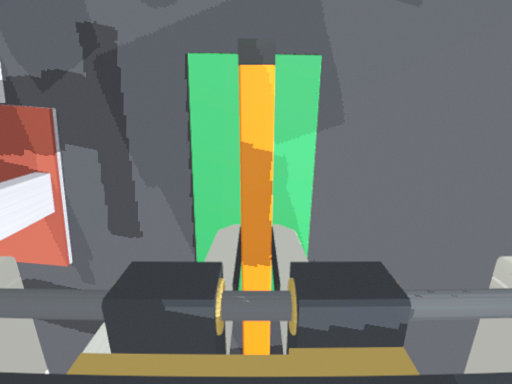

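The bar is parallel to the mat and over it. The mat's near end is at row 55, which agrees with the top view. Lowering now.

```bash

python3 -m pendant '[{"translation":[-5,-3,15],"twist":[-0.008,-0.01,0.02],"grip":-1},{"translation":[-4,-2,20],"twist":[0,0,0],"grip":-1},{"translation":[0,0,20],"twist":[0,0,0],"grip":-1},{"translation":[0,0,20],"twist":[0,0,0],"grip":-1},{"translation":[0,0,15],"twist":[0,0,0],"grip":-1},{"translation":[0,0,10],"twist":[0,0,0],"grip":-1},{"translation":[0,0,5],"twist":[0,0,0],"grip":-1},{"translation":[0,0,0],"twist":[0,0,0],"grip":-1},{"translation":[0,0,0],"twist":[0,0,0],"grip":-1},{"translation":[0,0,0],"twist":[0,0,0],"grip":-1}]'
python3 -c "
from h import *
to(.566,.325,.011,95.3)"
```

```text
t: 11.25
tool_pos: [0.5748, 0.3299, 0.0439]
orientation: [-0.142, 3.121, 0.013]
force: [-0.3, 0.6, -1.2]
opening: 0.0178
t 11.25 pos [0.5748 0.3299 0.0439] F [-0.3  0.6 -1.2] op 0.0178 q [ 0.44  0.41  1.48  0.    1.23 -1.22]
shift now-axes [ 9.8 -4.3 32.7] goal-axes [ 9.2 -4.  32.9] twist [ 0.007  0.018 -0.001]
```

```bash

python3 -m pendant '[{"translation":[5,-2,7],"twist":[0,0.01,0],"grip":-1},{"translation":[4,-2,7],"twist":[0,0,0],"grip":-1},{"translation":[0,0,5],"twist":[0,0,0],"grip":-1},{"translation":[0,0,4],"twist":[0,0,0],"grip":-1},{"translation":[0,0,3],"twist":[0,0,0],"grip":-1},{"translation":[0,0,2],"twist":[0,0,0],"grip":-1},{"translation":[0,0,1],"twist":[0,0,0],"grip":-1},{"translation":[0,0,0],"twist":[0,0,0],"grip":-1},{"translation":[0,0,0],"twist":[0,0,0],"grip":-1},{"translation":[0,0,0],"twist":[0,0,0],"grip":-1}]'
python3 -c "
from h import *
to(.566,.325,.011,95.3)"
```

```text
t: 12.25
tool_pos: [0.5666, 0.3254, 0.0137]
orientation: [-0.143, 3.129, 0.013]
force: [-0.1, -0.9, -1.4]
opening: 0.0175
t 12.25 pos [0.5666 0.3254 0.0137] F [-0.1 -0.9 -1.4] op 0.0175 q [ 0.44  0.43  1.51  0.    1.18 -1.22]
shift now-axes [ 0.6 -0.3  2.7] goal-axes [ 0.6 -0.3  2.7] twist [ 0.008  0.009 -0.001]
```

Still unloaded, so a few more millimetres down until it touches, then open.

```bash

python3 -m pendant '[{"translation":[0,0,2],"twist":[0,0,0],"grip":-1},{"translation":[0,0,1],"twist":[0,0,0],"grip":-1},{"translation":[0,0,1],"twist":[0,0,0],"grip":-1},{"translation":[0,0,1],"twist":[0,0,0],"grip":-1},{"translation":[0,0,0],"twist":[0,0,0],"grip":-1},{"translation":[0,0,0],"twist":[0,0,0],"grip":-1},{"translation":[0,0,0],"twist":[0,0,0],"grip":-1},{"translation":[0,0,0],"twist":[0,0,0],"grip":-1},{"translation":[0,0,0],"twist":[0,0,0],"grip":-1},{"translation":[0,0,0],"twist":[0,0,0],"grip":-1}]'
```

```text
t: 13.25
tool_pos: [0.5674, 0.3258, 0.01]
orientation: [-0.143, 3.128, 0.014]
force: [-0.0, -0.8, -0.5]
opening: 0.0177
```

```bash

python3 -m pendant '[{"translation":[0,0,0],"twist":[0,0,0],"grip":0},{"translation":[0,0,0],"twist":[0,0,0],"grip":0},{"translation":[0,0,0],"twist":[0,0,0],"grip":0},{"translation":[0,0,0],"twist":[0,0,0],"grip":0},{"translation":[0,0,0],"twist":[0,0,0],"grip":0},{"translation":[0,0,0],"twist":[0,0,0],"grip":0},{"translation":[0,0,0],"twist":[0,0,0],"grip":0},{"translation":[0,0,0],"twist":[0,0,0],"grip":0},{"translation":[0,0,-10],"twist":[0,0,0],"grip":0},{"translation":[0,0,-20],"twist":[0,0,0],"grip":0}]'
python3 -m pendant '[{"translation":[0,0,-25],"twist":[0,0,0],"grip":0},{"translation":[0,0,-30],"twist":[0,0,0],"grip":0},{"translation":[0,0,-30],"twist":[0,0,0],"grip":0},{"translation":[0,0,-30],"twist":[0,0,0],"grip":0},{"translation":[0,0,-30],"twist":[0,0,0],"grip":0},{"translation":[0,0,-30],"twist":[0,0,0],"grip":0},{"translation":[0,0,-30],"twist":[0,0,0],"grip":0},{"translation":[0,0,-20],"twist":[0,0,0],"grip":0},{"translation":[0,0,0],"twist":[0,0,0],"grip":0},{"translation":[0,0,0],"twist":[0,0,0],"grip":0}]'
python3 - <<'E'
from h import *
to(.4,.012,.15,92)
a=snap('wrist','w3');s=snap('top','t1')
for v in (a,s):
  hsv=cv2.cvtColor(v['im'],cv2.COLOR_RGB2HSV)
  k=cv2.inRange(hsv,np.array((10,150,80)),np.array((21,255,255)))
  c=max(cv2.findContours(k,0,2)[0],key=cv2.contourArea).reshape(-1,2)
  print(cv2.minAreaRect((onplane(v,c,.022)[:,:2]*1000).astype(np.float32)))
b=np.hstack([a['im'],s['im'][100:300,80:350].repeat(2,0).repeat(2,1)[:384]])
cv2.imwrite('pics/c3.png',cv2.resize(b,(790,290))[:,:,::-1])
E
```

```text
t: 14.25
tool_pos: [0.5652, 0.3246, 0.0382]
orientation: [-0.143, 3.132, 0.012]
force: [0.7, 1.3, 0.4]
opening: 0.0463
t: 15.25
tool_pos: [0.5639, 0.3228, 0.2833]
orientation: [-0.143, 3.123, 0.017]
force: [0.3, 0.4, -0.3]
opening: 0.0467
t 15.25 pos [0.5639 0.3228 0.2833] F [ 0.3  0.4 -0.3] op 0.0467 q [ 0.44  0.23  1.26  0.    1.63 -1.22]
shift now-axes [ 193.6 -296.   127.3] goal-axes [ 174.6 -304.9  133.3] twist [0.011 0.015 0.056]
((566.07421875, 324.4010009765625), (197.18057250976562, 17.484111785888672), 4.923669815063477)
((532.2794799804688, 319.70147705078125), (131.51846313476562, 19.156538009643555), 5.205697059631348)
```

View pics/c3.png

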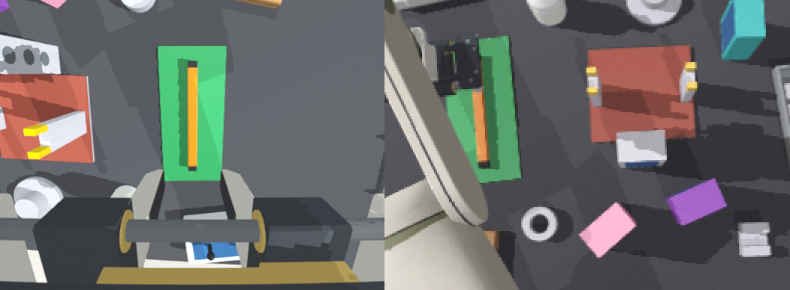

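The bar lies whole on the mat: centre (566,324) mm measured, mat centre (566,325). The block is still upright. Next I move behind the block with the fingers shut.

```bash

python3 -m pendant '[{"translation":[15,-30,0],"twist":[0,0,0.05],"grip":-1},{"translation":[17,-33,0],"twist":[0,0,0],"grip":-1},{"translation":[17,-33,0],"twist":[0,0,0],"grip":-1},{"translation":[17,-33,0],"twist":[0,0,0],"grip":-1},{"translation":[17,-33,0],"twist":[0,0,0],"grip":-1},{"translation":[17,-33,0],"twist":[0,0,0],"grip":-1},{"translation":[17,-33,0],"twist":[0,0,0],"grip":-1},{"translation":[17,-33,0],"twist":[0,0,0],"grip":-1},{"translation":[17,-33,0],"twist":[0,0,0],"grip":-1},{"translation":[10,-15,0],"twist":[0,0,0],"grip":-1}]'
python3 - <<'E'
from h import *
to(.405,.0145,.145,91.8)
E
```

```text
t: 16.35
tool_pos: [0.4026, -0.0029, 0.2569]
orientation: [0.069, -3.123, -0.009]
force: [-0.2, 0.3, 0.4]
opening: 0.0005
t 16.35 pos [ 0.4026 -0.0029  0.2569] F [-0.2  0.3  0.4] op 0.0005 q [-0.14 -0.42  1.92  0.    1.66 -1.75]
shift now-axes [ -5.2  16.6 111.9] goal-axes [ -2.9  17.3 111.9] twist [ 0.006 -0.018  0.013]
```

```bash

python3 -m pendant '[{"translation":[-2,8,0],"twist":[0,-0.015,0.01],"grip":-1},{"translation":[0,8,0],"twist":[0,0,0],"grip":-1},{"translation":[0,0,20],"twist":[0,0,0],"grip":-1},{"translation":[0,0,20],"twist":[0,0,0],"grip":-1},{"translation":[0,0,20],"twist":[0,0,0],"grip":-1},{"translation":[0,0,20],"twist":[0,0,0],"grip":-1},{"translation":[0,0,15],"twist":[0,0,0],"grip":-1},{"translation":[0,0,0],"twist":[0,0,0],"grip":-1},{"translation":[0,0,0],"twist":[0,0,0],"grip":-1},{"translation":[0,0,0],"twist":[0,0,0],"grip":-1}]'
python3 - <<'E'
from h import *
to(.405,.0145,.147,91.8)
s=snap('wrist','w4');t=snap('scene','s4')
cv2.imwrite('pics/c4.png',np.hstack([s['im'][:,56:456],t['im'][60:252,160:360].repeat(2,0).repeat(2,1)])[:,:,::-1])
E
```

```text
t: 17.35
tool_pos: [0.4001, 0.0228, 0.1517]
orientation: [0.062, -3.127, -0.016]
force: [-1.0, 0.1, -1.1]
opening: 0.0006
t 17.35 pos [0.4001 0.0228 0.1517] F [-1.   0.1 -1.1] op 0.0006 q [-0.08 -0.38  2.08  0.01  1.46 -1.69]
shift now-axes [-4.6 -8.5  4.5] goal-axes [-4.6 -8.4  4.7] twist [ 0.01  -0.014  0.008]
```

View pics/c4.png

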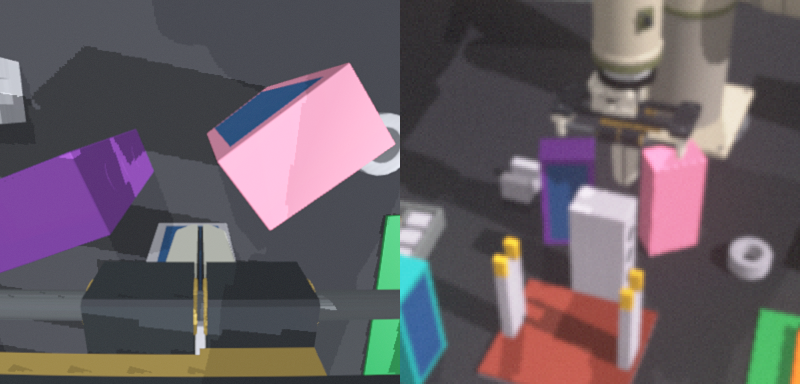

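The shut fingers hang behind the blue face at about block-centre y, clear of the pink and purple decoys. I correct y and move to just short of contact.

```bash

python3 -m pendant '[{"translation":[0,-5,3],"twist":[0,-0.01,0],"grip":-1},{"translation":[-5,-2,2],"twist":[0,0,0],"grip":-1},{"translation":[-8,0,0],"twist":[0,0,0],"grip":-1},{"translation":[-8,0,0],"twist":[0,0,0],"grip":-1},{"translation":[-6,0,0],"twist":[0,0,0],"grip":-1},{"translation":[-4,0,0],"twist":[0,0,0],"grip":-1},{"translation":[0,0,0],"twist":[0,0,0],"grip":-1},{"translation":[0,0,0],"twist":[0,0,0],"grip":-1},{"translation":[0,0,0],"twist":[0,0,0],"grip":-1},{"translation":[0,0,0],"twist":[0,0,0],"grip":-1}]'
python3 - <<'E'
from h import *
to(.5,.0175,.147,91.8)
E
```

```text
t: 18.45
tool_pos: [0.4364, 0.0157, 0.1486]
orientation: [-0.059, 3.14, 0.015]
force: [0.1, 0.6, 0.4]
opening: 0.0002
t 18.45 pos [0.4364 0.0157 0.1486] F [0.1 0.6 0.4] op 0.0002 q [-0.09 -0.29  2.01  0.01  1.42 -1.7 ]
shift now-axes [-63.6  -0.6   1.7] goal-axes [-63.7  -0.2   1.6] twist [0.01  0.002 0.006]
```

```bash

python3 -m pendant '[{"translation":[-3,0,0],"twist":[0,0,0],"grip":-1},{"translation":[-3,0,0],"twist":[0,0,0],"grip":-1},{"translation":[-3,0,0],"twist":[0,0,0],"grip":-1},{"translation":[-4,0,0],"twist":[0,0,0],"grip":-1},{"translation":[-4,0,0],"twist":[0,0,0],"grip":-1},{"translation":[-4,0,0],"twist":[0,0,0],"grip":-1},{"translation":[-4,0,0],"twist":[0,0,0],"grip":-1},{"translation":[-4,0,0],"twist":[0,0,0],"grip":-1},{"translation":[-4,0,0],"twist":[0,0,0],"grip":-1},{"translation":[-4,0,0],"twist":[0,0,0],"grip":-1}]'
python3 - <<'E'
from h import *
to(.505,.0175,.147,91.8)
E
```

```text
t: 19.45
tool_pos: [0.4761, 0.0172, 0.1488]
orientation: [-0.059, 3.14, 0.015]
force: [-1.7, 0.7, 0.4]
opening: 0.0003
t 19.45 pos [0.4761 0.0172 0.1488] F [-1.7  0.7  0.4] op 0.0003 q [-0.08 -0.17  1.91  0.01  1.4  -1.69]
shift now-axes [-28.9  -0.9   1.8] goal-axes [-28.9  -0.7   1.8] twist [0.009 0.002 0.006]
```

```bash

python3 -m pendant '[{"translation":[-4,0,0],"twist":[0,0,0],"grip":-1},{"translation":[-4,0,0],"twist":[0,0,0],"grip":-1},{"translation":[-4,0,0],"twist":[0,0,0],"grip":-1},{"translation":[-4,0,0],"twist":[0,0,0],"grip":-1},{"translation":[-4,0,0],"twist":[0,0,0],"grip":-1},{"translation":[-4,0,0],"twist":[0,0,0],"grip":-1},{"translation":[-4,0,0],"twist":[0,0,0],"grip":-1},{"translation":[-3,0,0],"twist":[0,0,0],"grip":-1},{"translation":[0,0,0],"twist":[0,0,0],"grip":-1},{"translation":[0,0,0],"twist":[0,0,0],"grip":-1}]'
python3 - <<'E'
from h import *
to(.505,.0175,.147,91.8)
a=snap('scene','s5')['im'];cv2.imwrite('pics/c5.png',a[40:290,140:400].repeat(2,0).repeat(2,1)[:,:,::-1])
E
```

```text
t: 20.45
tool_pos: [0.5106, 0.0186, 0.1486]
orientation: [-0.06, 3.139, 0.015]
force: [0.0, 0.1, -0.3]
opening: 0.001
t 20.45 pos [0.5106 0.0186 0.1486] F [ 0.   0.1 -0.3] op 0.001 q [-0.07 -0.07  1.82  0.01  1.39 -1.68]
shift now-axes [ 5.6 -0.9  1.6] goal-axes [ 5.6 -0.9  1.6] twist [0.01  0.002 0.006]
```

View pics/c5.png

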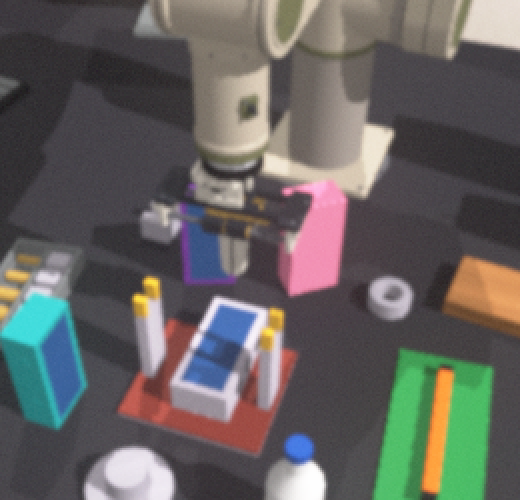

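The block now lies on the bed between the brackets, blue face up. I retract and measure it.

```bash

python3 -m pendant '[{"translation":[5,0,-15],"twist":[0,0,0],"grip":-1},{"translation":[15,0,-20],"twist":[0,0,0],"grip":-1},{"translation":[20,20,-20],"twist":[0,0,0],"grip":-1},{"translation":[20,40,-20],"twist":[0,0,0],"grip":-1},{"translation":[20,40,-20],"twist":[0,0,0],"grip":-1},{"translation":[20,40,-10],"twist":[0,0,0],"grip":-1},{"translation":[0,40,0],"twist":[0,0,0],"grip":-1},{"translation":[0,40,0],"twist":[0,0,0],"grip":-1},{"translation":[0,0,0],"twist":[0,0,0],"grip":-1},{"translation":[0,0,0],"twist":[0,0,0],"grip":-1}]'
python3 - <<'E'
from h import *
s=snap('top','t2')
hsv=cv2.cvtColor(s['im'],cv2.COLOR_RGB2HSV)
def rect(n,lo,hi,z,roi):
    x0,y0,x1,y1=roi;k=np.zeros((384,512),np.uint8);k[y0:y1,x0:x1]=cv2.inRange(hsv,np.array(lo),np.array(hi))[y0:y1,x0:x1]
    c=max(cv2.findContours(k,0,2)[0],key=cv2.contourArea).reshape(-1,2)
    r=cv2.minAreaRect((onplane(s,c,z)[:,:2]*1000).astype(np.float32));print(n,r,np.median(bydepth(s,np.argwhere(k)[:,::-1])[:,2]))
rect('blue',(95,70,30),(125,255,255),.06,(205,110,300,220))
rect('bar',(10,150,80),(21,255,255),.022,(100,100,190,240))
ys,xs=np.mgrid[115:215,210:295];px=np.c_[xs.ravel(),ys.ravel()];P=bydepth(s,px);k=abs(P[:,2]-.06)<.008
print(k.sum(),cv2.minAreaRect((P[k][:,:2]*1000).astype(np.float32)),np.median(P[k][:,2]))
st=robot.read_state();print(st['tool_pos'],st['t'])
cv2.imwrite('pics/c6.png',s['im'][60:310,60:360].repeat(2,0).repeat(2,1)[:,:,::-1])
E
```

```text
t: 21.5
tool_pos: [0.3951, 0.2402, 0.2724]
orientation: [-0.055, 3.129, 0.024]
force: [0.7, 0.6, -0.1]
opening: 0.0007
blue ((566.8350219726562, 21.303443908691406), (148.37478637695312, 57.79130172729492), 1.8564693927764893) 0.05945398747796171
bar ((565.1427612304688, 322.654296875), (195.5994873046875, 19.331928253173828), 5.426843166351318) 0.020710207252246038
1747 ((568.5762329101562, 22.014328002929688), (163.01007080078125, 181.22882080078125), 57.51856231689453) 0.05925841036109958
[0.3953046  0.24007908 0.27243606] 21.55
```

View pics/c6.png

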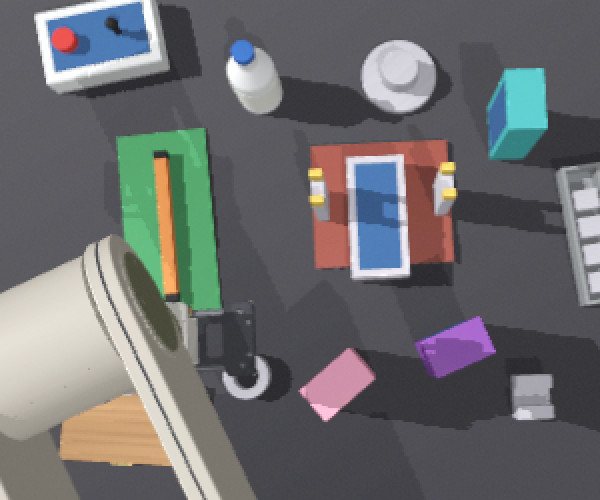

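The block lies flat on the bed, with its top at about 59 mm (60 expected). Its centre is about 65 mm from the stop edge and 10 mm off the middle line, and it is aligned with the bed. The bar is on the mat and the robot touches nothing, so I hand in.

```bash
python3 -c "
from plant import robot
print(robot.close_job())"
```

```text
the job is handed in; nothing more can be done
None
```

I lifted the guard bar level out of both brackets and laid it on the green mat. Then I tipped the block over with the shut fingers pushing near the top of its blue face, and handed the job in at about 21.6 s. No verdict is reported.

**Bar:** the last top view puts its centre at (565, 323) mm, against a mat centre of (566, 325) mm. It is parallel to the mat, with its top at about 21 mm (22 expected).

**Block:** it lies blue face up with its top at about 59 mm (60 expected). Its centre is about 65 mm from the stop edge and about 10 mm off the bed's middle line. The measured angle differs from the bed's by less than 0.1°.

**Checks that disagreed or were not made:**
- My depth-only rectangles for the block (both upright and lying) picked up other points and were useless. I used the block's top corners and the blue panel's outline instead.
- While the bar was held and just after it was laid, some of its outlines were partly hidden by the gripper. The unhidden ones agreed within 2 mm.
- The bystanders in the last view looked undisturbed, but I did not measure their positions. The arm partly hid the gauge case and the ring gauge.

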